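# Screw the filler plug into the slip pot

## Robot

A 7-joint arm with a two-finger parallel gripper is mounted at the origin on a cart in front of the work surface, level with it; the furniture and walls round the work are solid. World frame = base frame: x ahead of the robot, y to its left, z up, the work surface at z = 0. Lengths are in m, angles in rad, forces in N, time in s.
With the tool pointing down it reaches from about 0.4 to 0.85 m from the base axis. Payload 4.5 kg.
Tool frame: the origin (TCP) lies midway between the tips of the shut fingers; the grasp point (between the pads) lies 19 mm behind it; z points along the fingers, y is the direction in which the jaws open and shut (so a half turn about z gives the same grasp; the last joint's range is limited). The gripper opens to 88 mm and grips with 3 to 60 N. Pads are 18 mm wide; open, the fingers measure 123 mm over their backs; the gripper's body (75 mm by 187 mm) begins 45 mm behind the grasp point.
Start: joints at [-1.159, 0.689, -0.195, 1.565, 0.157, 0.902, -0.215], TCP at [0.231, 0.581, 0.216] pointing down, gripper open.
Joint ranges: [-3.01, 3.01], [-0.46, 2.08], [-1.47, 1.51], [0.13, 2.56], [-1, 4.14], [0.04, 2.09], [-2.66, 2.66]. Speed limits (rad/s): [2.57, 2.57, 3.14, 3.14, 3.14, 3.14, 3.14].

## Interface

Orientations are given as a unit quaternion [x, y, z, w].
In Python, from plant import get_state, snapshot, finish_job, find_in gives the robot as it stands.
- The arm moves only by the shell command python3 -m creep 'ROWS' [OPENING] [FORCE]. ROWS is JSON, one flat list of numbers, 6 for each row, row after row: the shift along the tool's x, y, z in mm, then the turn, a rotation vector about the tool's x, y, z in degrees. In form: [tx, ty, tz, wx, wy, wz, tx, ty, tz, wx, wy, wz, ...]. A call has 1 to 5 rows; each row shifts and turns the pose as measured when the row begins, along the tool's axes as they then stand; what a row does not reach is not made up. A row lasts 1/12 s, in which the tool goes at most 41.7 mm and 7.16 degrees, less where a joint would pass 70% of its speed; a pose out of reach is approached as far as the arm can. A call is refused whole if a number of a shift passes 41.7 or a number of a turn 7.16, either way. A call with a gripper value outside its range is refused whole. OPENING is the finger opening in mm, from 0 to 88.1, set as the call begins (- or left out, the last holds). The fingers move at their own pace and stop on an object; FORCE is the grip in N (left out, the last holds). Time passes only in rows, so rows that do not move let the fingers close. It gives the time, the measured TCP pose, the force and the opening at its end, in the units of the state.
- get_state(): the state, without advancing time (a new reading comes with each control period).
- snapshot(name): name is "scene" or "top" or "wrist"; returns a dict with "color" (384x512x3 uint8, red, green, blue), "intrinsics" (3x3 intrinsics, pixels), "dist_coeffs" ([k1, k2, p1, p2, k3] as OpenCV has them; the pictures are not rectified), "extrinsics" (4x4, takes a point from world to camera coordinates). Camera axes: x right, y down, z forward; pixel columns grow to the right and rows downward; lengths in m; the calibration is good to about 2 mm. A picture is of the moment at which its call begins. There is no depth.
- finish_job(): hands the job in, once; it reports no verdict.
Trained networks look in the newest picture that a camera, given by its name, has taken for a name from the list of things; names that differ only in an ending like _2 or _b are one class to them, and where a whole thing is asked for, a point or a joint stands for the part that bears it (a point fixed in the world has none). Each returns a list of dicts, best first, with "score" (0 to 1); they miss things now and then, are a little off and sometimes report something else, mostly with a low value. They report only what shows in the picture. A call takes as long as a camera call. They do not tell look-alikes from the thing itself.
- find_in(thing, camera): "xy" ([column, row] in pixels, amid what is visible of it).
The state is a dict: "clock": time; "q": joint angles; "qd": joint speeds; "joint_torque": joint torques, N m; "tool_pos": TCP position; "eef_rot": TCP orientation; "contact_force": force on the tool from outside, world axes, zero at the start; "moment": the same for the moment, N m; "opening": opening from 0.0 (shut) to 1.0 (fully open).
Only numpy, scipy, OpenCV 4.12 (cv2) and the standard library are available. Lean on these libraries where they do the work, as an engineer would, in place of code of your own. Each camera call takes 0.05 s, during which the arm holds its last target.

## Task

Close the slip pot: pick up the steel plug, set it upright in the pot's neck, and with light pressure back it off anticlockwise until it drops into the thread start, then screw it in clockwise until its collar sits fully home on the rim. Work gently: never force the plug against the neck, and leave the plaster block, the timer and the cup where they are.

Things in the scene. Friction and masses are not known exactly. Their poses are not given: they have to be found in the camera images.
- pot: squat round grey slip pot, fixed to the bench, 120 mm across, 70 mm high; a steel neck 65 mm across stands 42 mm out of its top (rim 112 mm above the bench). Origin: centre of its underside, z up. Its brass outlet stub (34 mm up, reaching 88 mm from the axis) points along the pot's -x. All parts of pot, neck and plug are rigid
- neck_rim (a point): centre of the neck's mouth (48 mm wide), level with the rim, axes as the pot's. Height of the plug's grip point above it: 45.4 mm when the lugs rest on the inside lip, 34 mm when they have dropped through the entries, 28 mm when the collar is home on the rim. About 6 N of downward push is plenty throughout; 70 N between plug and pot counts as forced
- neck_lip (a point): centre of the flat inside lip, 5 mm below the rim; 4 mm thick, 33.6 mm hole. Two opposite entries (thread starts) cut through it, each about 1.5 mm wider than a lug on either side. The line through the entries is not known: within 0.8 rad either way of the pot's x. Anticlockwise (from above) of each entry a stop rises 4 mm above the lip: turned anticlockwise, lugs end against it, over the entry
- neck_thread (a point): centre of the landing below the lip, 16.4 mm below the rim, where lugs that drop 11.4 mm through the entries come to rest. From there the two-start right-hand thread leads down 6 mm per rad, clockwise from above; after 6 mm, about 1.2 rad clockwise of the entries, the collar meets the rim and it goes no deeper; 2.3 rad ends at a stop. Clockwise on top of the lip runs into a stop too
- plug_grip (a point): loose steel plug, 0.15 to 0.31 kg, 71 mm high, at first upright on the bench. On top a flat upright bar 44 mm long (this point's x), 14 mm thick (y), 36 mm high, then a collar 60 mm across, 6 mm thick, then the shank. This point: on the axis, inside the bar, 22 mm above the collar's top, 57.4 mm above the foot, z up. Half a turn makes no difference
- plug_lugs (a point): point on the plug's axis between its two lugs, 10 mm above the foot. The shank is 32 mm across and 29 mm long with a foot bevelled to 24 mm; the two round lugs, 6.4 mm thick, 46 mm over both, stand out along x, in line with the bar
- sprig_mould: bystander: white plaster block, 50 x 62 x 26 mm, origin under its centre
- timer: bystander: wind-up timer, 41 x 64 x 65 mm, origin under its centre
- cup: bystander: small terracotta cup, 62 mm across, 53 mm high, origin under its centre
Mind the look-alikes: they are no part of the job. Leave any blue or turquoise look-alike of the part that bears plug_grip alone.

How it is judged:
By the outcome, as a careful person would: the job done as asked, in the order asked, and still so for the second after the job is handed in, with the robot touching nothing.
It also fails if it takes over 64 s, if anything falls off the work surface, if the arm or the gripper's body presses on something with over 40 N, if the wrist force passes 120 N, or if a joint passes its speed limit or range.

## Working session

There is one attempt and no reset: what is moved stays moved. The work goes in short steps, Python scripts to look and compute and a shell command to move; the robot and the scene stay as the last step left them, time stands still between calls to the robot, and variables do not carry over. Pictures are saved under pics/ and viewed, and the job is handed in when it is done.

```bash
mkdir -p pics; ls
python3 - <<'E'
from plant import *
import cv2,numpy as np
s=get_state(); print({k:np.round(v,3).tolist() for k,v in s.items()})
for c in ["scene","top","wrist"]:
    d=snapshot(c); cv2.imwrite(f"pics/{c}0.png",d["color"][:,:,::-1])
    print(c,np.round(d["intrinsics"],1).tolist(),d["dist_coeffs"],np.round(d["extrinsics"],3).tolist())
    for t in ["pot","neck_rim","neck_lip","plug_grip","plug_lugs","sprig_mould","timer","cup"]:
        print(t,[(np.round(r["xy"],1).tolist(),round(r["score"],2)) for r in find_in(t,c)][:4])
print(get_state()["clock"])
E
```

```text
pics
{'clock': 0.0, 'q': [-1.159, 0.69, -0.194, 1.566, 0.157, 0.902, -0.215], 'qd': [-0.0, -0.001, -0.001, -0.001, -0.0, 0.001, -0.001], 'joint_torque': [0.0, -52.756, -1.267, -15.343, -0.053, 0.006, 0.0], 'tool_pos': [0.23, 0.58, 0.215], 'eef_rot': [0.188, 0.982, -0.001, -0.0], 'contact_force': [-0.033, 0.121, -0.492], 'moment': [-0.015, 0.047, -0.065], 'opening': 1.002}
scene [[370.1, 0.0, 254.6], [0.0, 370.1, 190.9], [0.0, 0.0, 1.0]] [-0.00587786  0.          0.          0.          0.        ] [[0.872, -0.49, 0.002, -0.529], [-0.366, -0.653, -0.663, 0.257], [0.327, 0.577, -0.748, 1.14], [0.0, 0.0, 0.0, 1.0]]
pot [([239.8, 193.4], 0.79)]
neck_rim [([240.8, 196.3], 0.8)]
neck_lip [([239.3, 197.7], 0.6)]
plug_grip [([285.1, 270.0], 0.87), ([271.3, 306.8], 0.59), ([269.6, 238.8], 0.49)]
plug_lugs [([267.3, 305.5], 0.75), ([274.8, 239.4], 0.67), ([287.9, 272.3], 0.51)]
sprig_mould [([184.6, 170.2], 0.48), ([288.1, 271.1], 0.28)]
timer [([248.7, 145.7], 0.76)]
cup [([318.8, 213.8], 0.89)]
top [[462.7, 0.0, 261.9], [0.0, 462.7, 186.7], [0.0, 0.0, 1.0]] [-0.1542346  0.         0.         0.         0.       ] [[0.028, -1.0, -0.001, -0.073], [-0.996, -0.028, -0.087, 0.575], [0.087, 0.004, -0.996, 1.305], [0.0, 0.0, 0.0, 1.0]]
pot [([233.0, 194.0], 0.63)]
neck_rim [([231.7, 192.9], 0.79)]
neck_lip [([236.7, 193.1], 0.56)]
plug_grip [([352.9, 200.9], 0.85), ([373.3, 237.1], 0.81), ([311.6, 195.8], 0.56)]
plug_lugs [([374.9, 238.2], 0.63), ([355.1, 202.1], 0.59), ([312.3, 194.1], 0.58)]
sprig_mould [([161.9, 240.0], 0.87)]
timer [([163.5, 140.1], 0.88)]
cup [([305.9, 125.8], 0.62)]
wrist [[313.8, 0.0, 257.3], [0.0, 313.8, 188.7], [0.0, 0.0, 1.0]] [-0.05602783  0.          0.          0.          0.        ] [[0.369, 0.929, 0.001, -0.625], [0.887, -0.352, 0.299, -0.041], [0.278, -0.11, -0.954, 0.389], [0.0, 0.0, 0.0, 1.0]]
pot []
neck_rim []
neck_lip []
plug_grip []
plug_lugs []
sprig_mould []
timer []
cup []
1.35
```

View pics/scene0.png

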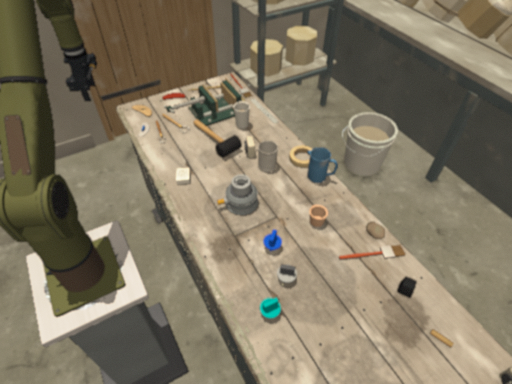

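View pics/top0.png

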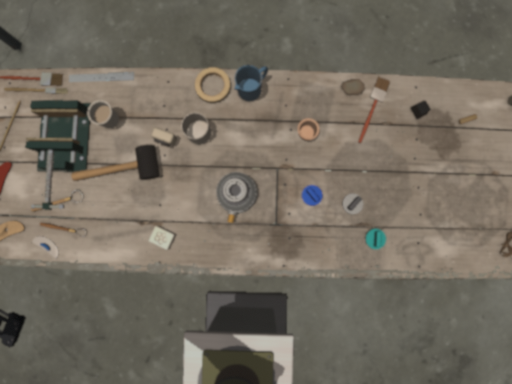

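Run:
```python
import cv2,numpy as np
a=cv2.imread("pics/top0.png")[100:270,200:400]; b=cv2.imread("pics/scene0.png")[130:330,180:350]
cv2.imwrite("pics/crop0t.png",cv2.resize(a,None,fx=4,fy=3.5*0+4*0.85*0+3.5,interpolation=cv2.INTER_CUBIC) if 0 else cv2.resize(a,(700,595),interpolation=cv2.INTER_CUBIC))
cv2.imwrite("pics/crop0s.png",cv2.resize(b,(510,600),interpolation=cv2.INTER_CUBIC))
```

```text
(no output)
```

View pics/crop0t.png

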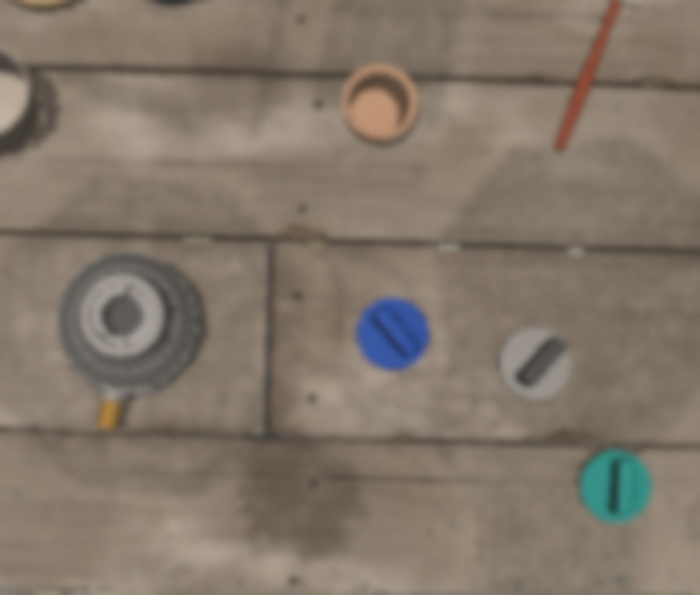

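View pics/crop0s.png

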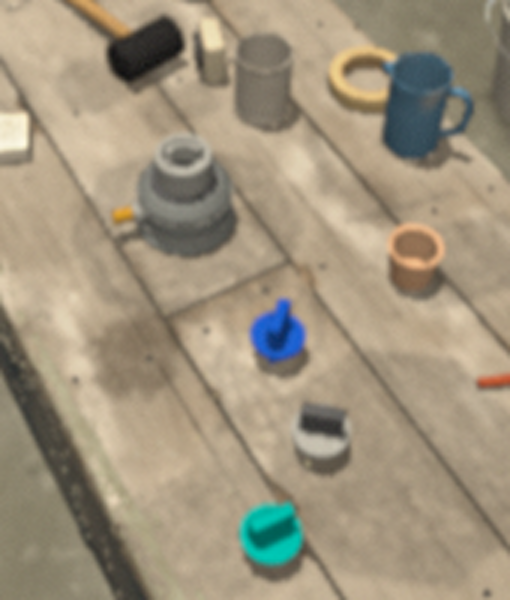

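Three candidates carry a bar in the top view: blue at (312,195), grey steel at (353,202) and turquoise at (375,238). The grey one at (353,202), scene (287,271), is the steel plug. The others are the excluded look-alikes, which the enlarged crops confirm. The pot is at top (234,192), with its brass stub pointing down in the image (toward the robot).

```bash
cat > h.py <<'E'
import numpy as np,cv2
from scipy.spatial.transform import Rotation as R
def ray(d,uv):
    n=cv2.undistortPoints(np.array([[uv]],float),np.array(d["intrinsics"]),np.array(d["dist_coeffs"]))[0,0]
    E=np.array(d["extrinsics"]);c=-E[:3,:3].T@E[:3,3];v=E[:3,:3].T@np.array([n[0],n[1],1]);return c,v/np.linalg.norm(v)
def unp(d,uv,z):
    c,v=ray(d,uv);return c+v*(z-c[2])/v[2]
def prj(d,P):
    E=np.array(d["extrinsics"]);p,_=cv2.projectPoints(np.array(P,float).reshape(-1,1,3),cv2.Rodrigues(E[:3,:3])[0],E[:3,3],np.array(d["intrinsics"]),np.array(d["dist_coeffs"]));return p[:,0]
def shift(s,P):
    "world target -> tool axes mm"
    return R.from_quat(s["eef_rot"]).inv().apply(np.array(P)-s["tool_pos"])*1000
E
python3 - <<'E'
from h import *
from plant import *
d=snapshot("top");s=snapshot("scene")
for n,uv,z in [("plug collar",(353,203.5),.0354),("rim",(235,189.5),.112),("bar a",(200+527/3.5,100+380/3.5),.0714),("bar b",(200+560/3.5,100+345/3.5),.0714),("blue",(312.5,195),.035),("teal",(376,239),.035),("cup",(308,130),.05),("timer",(197,128),.065)]:
    print(n,unp(d,uv,z).round(4))
print("stub",unp(d,(231,217),.034).round(4),"scene rim",unp(s,(180+182/3,130+152/3),.112).round(4),"collar scene",unp(s,(180+321/3,130+435/3),.0354).round(4))
st=get_state();print(st["clock"])
w=snapshot("wrist");E=w["extrinsics"];T=np.eye(4);T[:3,:3]=R.from_quat(st["eef_rot"]).as_matrix();T[:3,3]=st["tool_pos"]
print("tool axes in world",T[:3,:3].round(3).tolist());print("cam in tool",(np.linalg.inv(T)@np.linalg.inv(E)).round(3).tolist())
E
```

```text
plug collar [ 0.5353 -0.3185  0.0354]
rim [0.5599 0.015  0.112 ]
bar a [ 0.519  -0.3048  0.0714]
bar b [ 0.5475 -0.331   0.0714]
blue [ 0.5565 -0.2017  0.035 ]
teal [ 0.4354 -0.3868  0.035 ]
cup [ 0.7414 -0.184   0.05  ]
timer [0.7354 0.1318 0.065 ]
stub [0.4874 0.0287 0.034 ] scene rim [0.5624 0.0176 0.112 ] collar scene [ 0.5344 -0.3249  0.0354]
1.45
tool axes in world [[-0.929, 0.369, 0.0], [0.369, 0.929, 0.0], [0.0, 0.0, -1.0]]
cam in tool [[-0.0, -0.954, -0.299, 0.077], [1.0, -0.0, 0.0, -0.0], [-0.0, -0.299, 0.954, -0.168], [0.0, 0.0, 0.0, 1.0]]
```

```bash
python3 -m creep '[-32,-25,0,0,0,0,-32,-25,0,0,0,0,-32,-25,0,0,0,0,-32,-25,0,0,0,0,-32,-25,0,0,0,0]'; python3 -m creep '[-32,-25,0,0,0,0,-32,-25,0,0,0,0,-32,-25,0,0,0,0,-32,-25,0,0,0,0,-32,-25,0,0,0,0]'; python3 -m creep '[-32,-25,0,0,0,0,-32,-25,0,0,0,0,-32,-25,0,0,0,0,-32,-25,0,0,0,0,-32,-25,0,0,0,0]'
python3 - <<'E'
from plant import *
from h import *
s=get_state();print(s["q"],shift(s,[.561,.016,.22]))
E
```

```text
clock: 1.92
tool_pos: [0.328, 0.4123, 0.2145]
eef_rot: [0.178, 0.984, 0.006, -0.004]
contact_force: [1.2, 0.0, 0.2]
opening: 1.0
clock: 2.33
tool_pos: [0.4366, 0.2337, 0.2129]
eef_rot: [0.177, 0.984, 0.007, -0.002]
contact_force: [0.9, 0.5, 0.4]
opening: 1.002
clock: 2.75
tool_pos: [0.545, 0.0556, 0.2115]
eef_rot: [0.177, 0.984, 0.007, -0.001]
contact_force: [2.0, 2.2, -0.8]
opening: 1.002
[ 1.06629676e-03  6.00031686e-01 -2.89814826e-01  1.80464892e+00
  2.14458780e-01  7.64043189e-01  8.19350675e-01] [-28.7051868  -31.38784585  -9.10026126]
```

```bash
python3 -m creep '[-28,-31,-9,0,0,0,0,0,0,0,0,0]'
python3 - <<'E'
from plant import *
from h import *
d=snapshot("wrist");cv2.imwrite("pics/w1.png",cv2.resize(d["color"][:,:,::-1],(800,600)))
s=get_state();print(s["tool_pos"],s["clock"],prj(d,[[.561,.016,.107],[.561,.016,.112]]),np.array(d["extrinsics"]).round(3).tolist())
print([find_in(t,"wrist") for t in ("neck_rim","neck_lip")])
E
```

```text
clock: 2.92
tool_pos: [0.5639, 0.0068, 0.2191]
eef_rot: [0.184, 0.983, 0.005, 0.001]
contact_force: [0.5, -1.6, -0.4]
opening: 0.996
[0.56226665 0.01116794 0.21844903] 2.9667 [[264.42242845 170.87709997]
 [264.5984608  172.23361315]] [[0.362, 0.932, 0.01, -0.212], [0.888, -0.348, 0.3, -0.541], [0.283, -0.099, -0.954, 0.234], [0.0, 0.0, 0.0, 1.0]]
[[{'xy': [261.6, 150.9], 'score': 0.79}], [{'xy': [260.1, 150.9], 'score': 0.86}]]
```

View pics/w1.png

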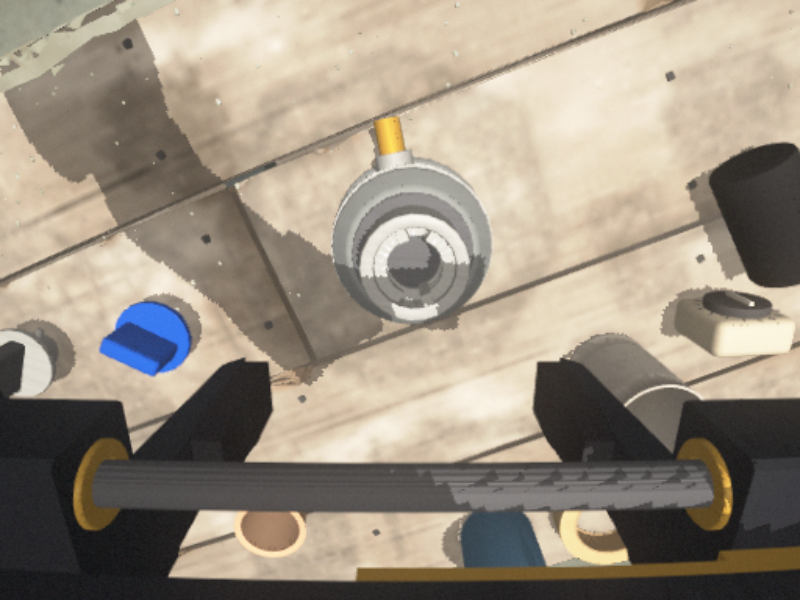

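Run:
```python
from plant import *
from h import *
d=snapshot("wrist")
c=d["color"][120:220,205:325,::-1];cv2.imwrite("pics/w2.png",cv2.resize(c,(720,600),interpolation=cv2.INTER_CUBIC))
s=get_state();print(s["tool_pos"],prj(d,[[.561,.016,.107],[.561,.016,.112]]))
np.save("w2.npy",d,allow_pickle=True)
```

```text
[0.55966068 0.01926876 0.21834271] [[254.20210178 179.7282054 ]
 [254.23378561 181.19068952]]
```

View pics/w2.png

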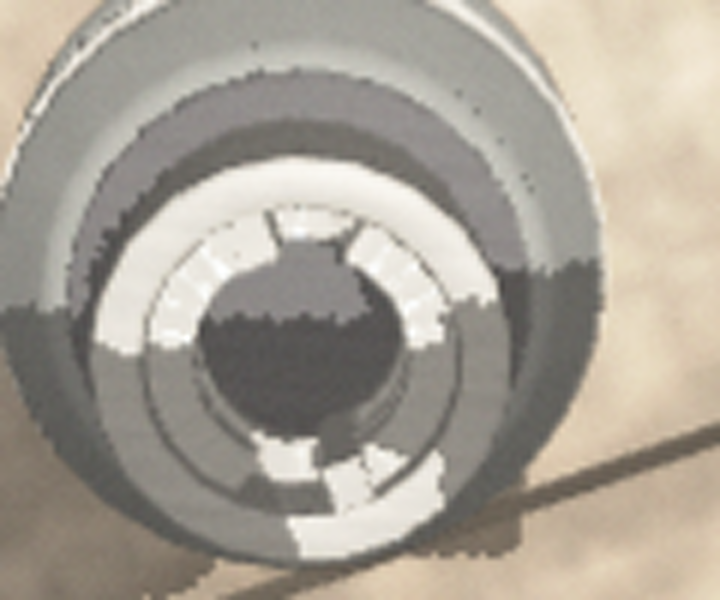

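```bash
python3 -m creep '[-30,0,25,0,0,0,-25,0,25,0,0,0,0,0,0,0,0,0,0,0,0,0,0,0]'
python3 - <<'E'
from plant import *
from h import *
d=snapshot("wrist")
s=get_state();p=prj(d,[[.561,.016,.107],[.561,.016,.112]]);print(s["tool_pos"],p)
u,v=p[0].astype(int)
c=d["color"][max(v-60,0):v+60,u-70:u+70,::-1];cv2.imwrite("pics/w3.png",cv2.resize(c,None,fx=5,fy=5,interpolation=cv2.INTER_CUBIC))
np.save("w3.npy",d,allow_pickle=True)
E
```

```text
clock: 3.45
tool_pos: [0.6106, 0.0118, 0.1677]
eef_rot: [0.168, 0.986, 0.01, -0.002]
contact_force: [-0.7, 0.5, 1.0]
opening: 1.006
[0.61018038 0.01202045 0.16759633] [[238.57330109 132.50503171]
 [238.31290578 133.34695262]]
```

View pics/w3.png

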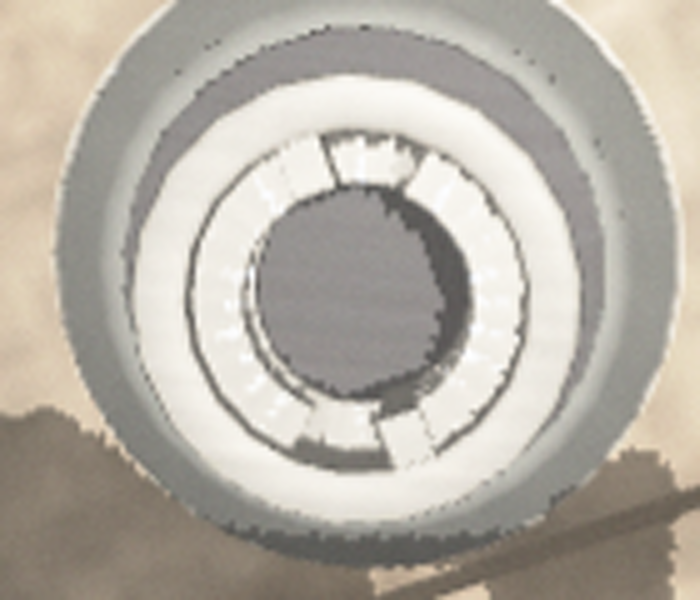

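Run:
```python
from h import *
d=np.load("w3.npy",allow_pickle=True).item()
u0,v0=238-70,132-60
f=lambda p,z:unp(d,(u0+(p[0]-2)/5,v0+(p[1]-2)/5),z)
print("rim",f((357.5,297.5),.112).round(4),f((135,297),.112),f((580,297),.112),"lipcircle",f((356,301),.107).round(4))
a=f((373,146),.107);b=f((344,456),.107);a2=f((370,187),.107);b2=f((345,410),.107)
for p,q in((a,b),(a2,b2)): 
    v=q-p;print(p.round(4),q.round(4),np.hypot(*v[:2]),((p+q)/2).round(4),np.degrees(np.arctan2(v[1],v[0])))
from plant import *
print([find_in(t,"wrist") for t in ("neck_rim","neck_lip")])
p=prj(d,[[.561-.088,.016+.013,.034]]);print(p)
```

```text
rim [0.5597 0.0171 0.112 ] [ 0.54900675 -0.01257046  0.112     ] [0.57020672 0.04689643 0.112     ] lipcircle [0.5606 0.0163 0.107 ]
[0.5409 0.0262 0.107 ] [0.5815 0.0067 0.107 ] 0.045017631749997566 [0.5612 0.0164 0.107 ] -25.677323751853557
[0.5461 0.0238 0.107 ] [0.575  0.0092 0.107 ] 0.032407177788415266 [0.5606 0.0165 0.107 ] -26.74351172437858
[[{'xy': [239.1, 116.4], 'score': 0.76}], [{'xy': [236.9, 118.8], 'score': 0.88}]]
[[220.83271544  23.25772595]]
```

```bash
python3 -m creep '[-5,-40,0,0,0,0,-5,-40,0,0,0,0,-5,-40,0,0,0,0,-5,-40,0,0,0,0,-5,-40,0,0,0,0]';python3 -m creep '[-5,-40,0,0,0,0,-5,-40,0,0,0,0,-5,-40,0,0,0,0,0,0,0,0,0,7,0,0,0,0,0,7]';python3 -m creep '[0,0,0,0,0,7,0,0,0,0,0,0,0,0,0,0,0,0]'
python3 - <<'E'
from plant import *
from h import *
d=snapshot("wrist")
s=get_state();p=prj(d,[[.535,-.32,.0714],[.535,-.32,.0354]]);print(s["tool_pos"],s["eef_rot"],s["q"],p)
print(np.degrees(np.arctan2(*R.from_quat(s["eef_rot"]).apply([0,1,0])[[1,0]])))
cv2.imwrite("pics/w4.png",cv2.resize(d["color"][:,:,::-1],(800,600)))
print([find_in(t,"wrist") for t in ("plug_grip",)])
np.save("w4.npy",d,allow_pickle=True)
E
```

```text
clock: 4.02
tool_pos: [0.5715, -0.1706, 0.1704]
eef_rot: [0.153, 0.988, 0.017, 0.003]
contact_force: [0.4, 0.7, 0.1]
opening: 0.995
clock: 4.43
tool_pos: [0.5426, -0.3059, 0.1729]
eef_rot: [0.275, 0.961, 0.013, 0.004]
contact_force: [0.4, 1.3, -0.3]
opening: 0.999
clock: 4.68
tool_pos: [0.541, -0.3078, 0.1766]
eef_rot: [0.335, 0.942, 0.012, 0.005]
contact_force: [0.6, -0.2, -0.1]
opening: 1.001
[ 0.54136283 -0.30727886  0.17667985] [0.33436729 0.94235068 0.01204834 0.00534236] [ 0.5923644   0.73318253 -0.24488234  1.61895907  0.19235656  0.80467662
  1.16477682] [[239.56143485 182.47360737]
 [240.5615625  172.48057698]]
50.92984840855968
[[{'xy': [128.4, 138.6], 'score': 0.85}, {'xy': [240.5, 171.2], 'score': 0.82}, {'xy': [351.4, 113.5], 'score': 0.82}]]
```

View pics/w4.png

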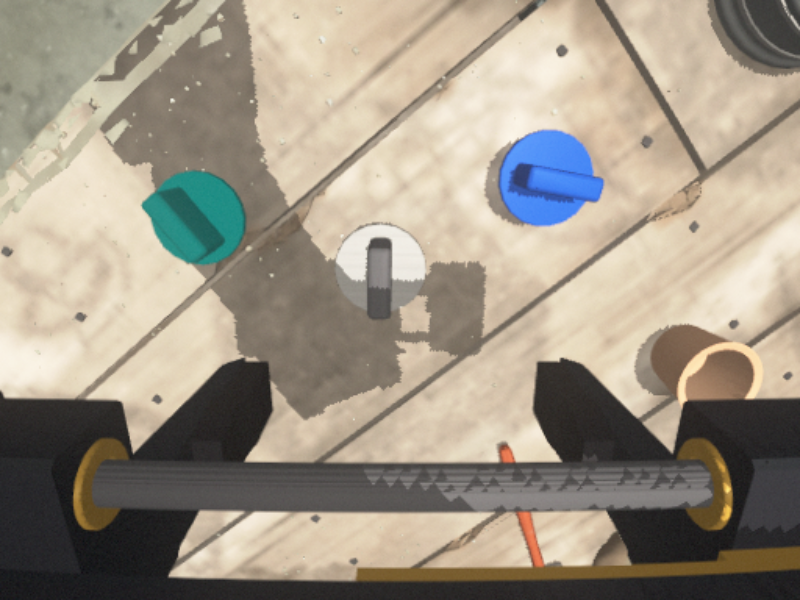

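Run:
```python
from h import *
from plant import *
d=np.load("w4.npy",allow_pickle=True).item()
s=get_state()
k=1.5625
f=lambda p,z:unp(d,(p[0]/k,p[1]/k),z)
c=f((380.5,268),.0354);a=f((380,249),.0714);b=f((379.3,318),.0714);v=b-a
print(c,f((335,268),.0354),f((426,268),.0354),a,b,(a+b)/2,np.hypot(*v[:2]),np.degrees(np.arctan2(v[1],v[0])))
print(R.from_quat(s["eef_rot"]).as_euler("xyz",True), R.from_quat(s["eef_rot"]).as_matrix()[:,2])
cr=d["color"][130:220,200:290,::-1];cv2.imwrite("pics/w4c.png",cv2.resize(cr,None,fx=6,fy=6,interpolation=cv2.INTER_CUBIC))
```

```text
[ 0.53613906 -0.3170383   0.0354    ] [ 0.51735911 -0.33978993  0.0354    ] [ 0.55497301 -0.29419391  0.0354    ] [ 0.52071316 -0.30376569  0.0714    ] [ 0.55241477 -0.33080788  0.0714    ] [ 0.53656396 -0.31728679  0.0714    ] 0.04166859839686744 -40.46492231992923
[1.78475968e+02 9.70647825e-02 1.40936676e+02] [ 0.01807531  0.01958344 -0.99964482]
```

View pics/w4c.png

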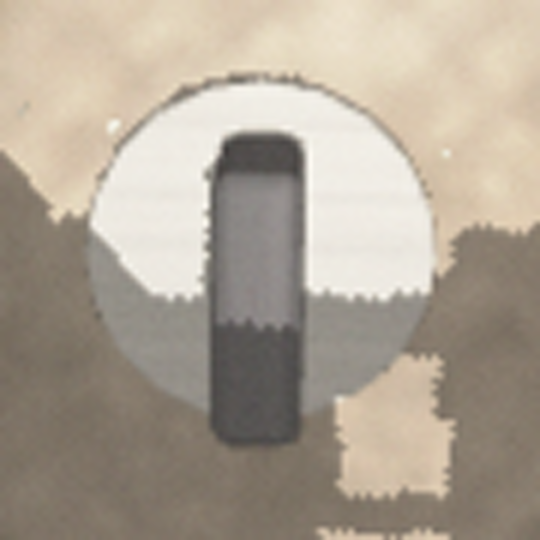

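```bash
python3 -m creep '[-2,-11,20,1.5,0,-1,0,0,20,0,0,0,0,0,20,0,0,0,0,0,20,0,0,0,0,0,0,0,0,0]' 60
cat >> h.py <<'E'
def rep(P=None,yaw=None):
    from plant import get_state
    s=get_state();q=R.from_quat(s["eef_rot"]);M=q.as_matrix()
    ty=np.degrees(np.arctan2(M[1,1],M[0,1]))
    w=q.inv().apply(np.cross(M[:,2],[0,0,-1]))*180/np.pi
    print("t",s["clock"],"pos",s["tool_pos"].round(4) if hasattr(s["tool_pos"],"round") else s["tool_pos"],"barline",round(ty-90,2),"tilt fix",w.round(2),"F",np.round(s["contact_force"],1),"M",np.round(s["moment"],2),"op mm",round(s["opening"]*88.1,1),"q7",round(s["q"][6],2))
    if P is not None: print("shift",shift(s,P).round(1))
E
python3 -c "
from h import *
rep([.5363,-.3172,.040])"
```

```text
clock: 5.2
tool_pos: [0.5407, -0.3132, 0.097]
eef_rot: [0.317, 0.948, 0.001, 0.005]
contact_force: [-0.3, -0.3, -0.6]
opening: 0.682
t 5.2 pos [ 0.5407 -0.3132  0.097 ] barline -36.99 tilt fix [ 0.23  0.48 -0.  ] F [-0.3 -0.3 -0.6] M [-0.    0.02  0.03] op mm 60.1 q7 1.15
shift [ 1.6 -6.  57. ]
```

```bash
python3 -m creep '[2,-6,15,0.2,0.5,3,0,0,15,0,0,0,0,0,10,0,0,0,0,0,0,0,0,0]'
python3 -c "
from h import *
rep([.5363,-.3172,.040])"
```

```text
clock: 5.53
tool_pos: [0.5382, -0.3145, 0.0583]
eef_rot: [0.339, 0.941, 0.002, 0.001]
contact_force: [-0.5, -0.5, -0.4]
opening: 0.684
t 5.5333 pos [ 0.5382 -0.3145  0.0583] barline -39.58 tilt fix [0.23 0.06 0.  ] F [-0.5 -0.5 -0.4] M [-0.01 -0.01 -0.03] op mm 60.3 q7 1.11
shift [-0.3 -3.4 18.3]
```

```bash
python3 -m creep '[0,-5,9,0.2,0,0,0,0,9,0,0,0,0,0,3,0,0,0,0,0,0,0,0,0]'
python3 -c "
from h import *
rep([.5363,-.3172,.040])
from plant import *
d=snapshot('wrist');cv2.imwrite('pics/w5.png',cv2.resize(d['color'][120:,100:400,::-1],(800,704))[:600])"
```

```text
clock: 5.87
tool_pos: [0.5369, -0.3186, 0.0382]
eef_rot: [0.337, 0.941, 0.0, 0.003]
contact_force: [-0.7, -0.7, 1.2]
opening: 0.681
t 5.8667 pos [ 0.5369 -0.3186  0.0382] barline -39.41 tilt fix [0.11 0.28 0.  ] F [-0.7 -0.7  1.2] M [ 0.01  0.03 -0.  ] op mm 60.0 q7 1.11
shift [ 1.4  0.7 -1.8]
```

View pics/w5.png

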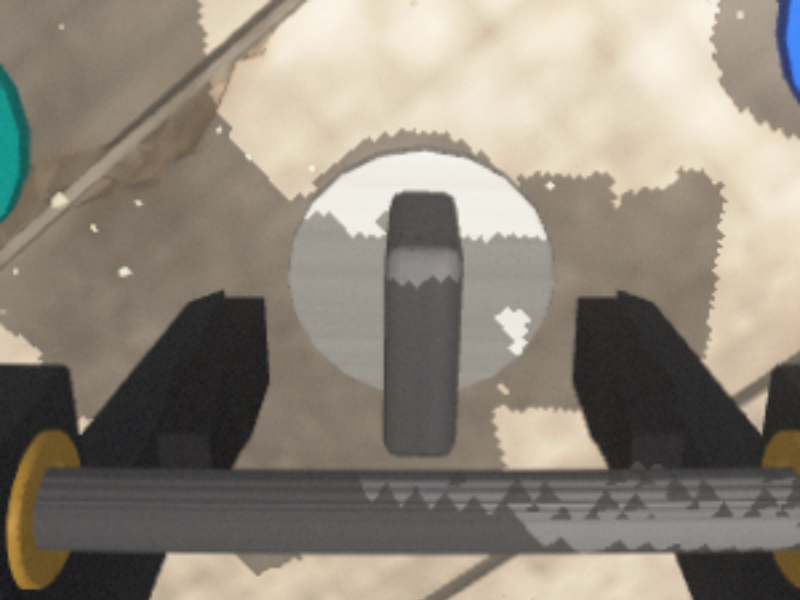

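```bash
python3 -m creep '[1,0,-1,0,0,0,0,0,0,0,0,0,0,0,0,0,0,0,0,0,0,0,0,0,0,0,0,0,0,0]' 0 40
python3 -c "
from h import *
rep([.5363,-.3172,.040])"
```

```text
clock: 6.33
tool_pos: [0.5374, -0.3183, 0.0412]
eef_rot: [0.337, 0.941, 0.0, 0.004]
contact_force: [0.3, 0.3, -0.9]
opening: 0.329
t 6.3333 pos [ 0.5374 -0.3183  0.0412] barline -39.39 tilt fix [0.17 0.45 0.  ] F [ 0.3  0.3 -0.9] M [-0.06 -0.01  0.06] op mm 29.0 q7 1.11
shift [1.5 0.2 1.2]
```

```bash
python3 -m creep '[0,0,0,0,0,0,0,0,0,0,0,0,0,0,0,0,0,0,0,0,0,0,0,0,0,0,0,0,0,0]'
python3 -c "
from h import *
rep([.5363,-.3172,.040])"
```

```text
clock: 6.75
tool_pos: [0.5376, -0.3185, 0.0415]
eef_rot: [0.337, 0.941, -0.0, 0.004]
contact_force: [0.8, 0.4, -0.4]
opening: 0.153
t 6.75 pos [ 0.5376 -0.3185  0.0415] barline -39.39 tilt fix [ 0.17  0.49 -0.  ] F [ 0.8  0.4 -0.4] M [-0.04  0.03  0.04] op mm 13.5 q7 1.11
shift [1.8 0.2 1.5]
```

```bash
python3 -m creep '[0,0,-20,0,0,0,0,0,-40,0,0,0,0,0,-40,0,0,0,0,0,-40,0,0,0,0,0,-20,0,0,0]'
python3 -c "
from h import *
rep([.5614,.0156,.195])
from plant import *
d=snapshot('wrist');cv2.imwrite('pics/w6.png',cv2.resize(d['color'][:,:,::-1],(800,600)))"
```

```text
clock: 7.17
tool_pos: [0.5309, -0.3149, 0.1991]
eef_rot: [0.336, 0.942, 0.001, -0.005]
contact_force: [0.0, -0.2, -2.2]
opening: 0.15
t 7.1667 pos [ 0.5309 -0.3149  0.1991] barline -39.31 tilt fix [-0.06 -0.64 -0.  ] F [ 0.  -0.2 -2.2] M [-0.07 -0.1  -0.03] op mm 13.2 q7 1.17
shift [185.7 275.1   5.8]
```

View pics/w6.png

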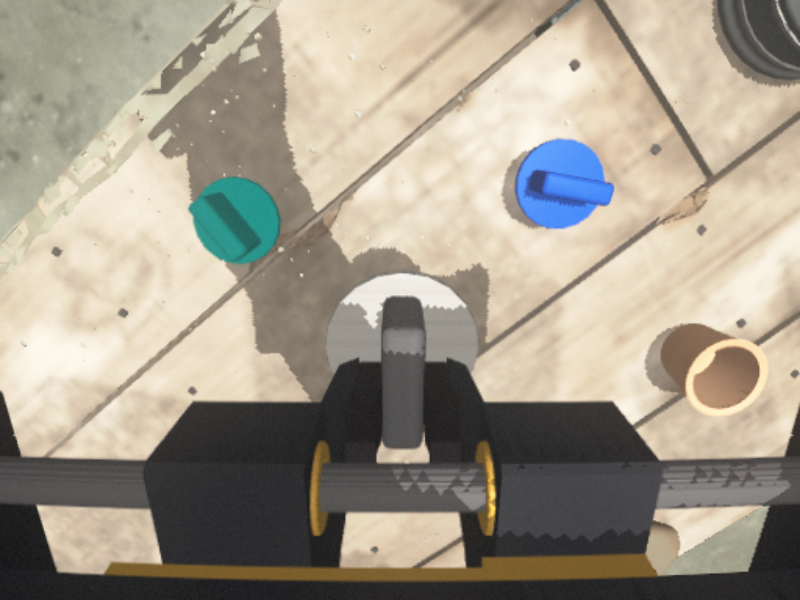

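```bash
python3 -m creep '[20,30,0,0,0,0,21,31,0,0,0,0,21,31,0,0,0,0,21,31,0,0,0,0,21,31,0,0,0,0]'; python3 -m creep '[21,31,0,0,0,0,21,31,0,0,0,0,21,31,0,0,0,0,0,0,0,0,0,6,0,0,0,0,0,5]'; python3 -m creep '[0,0,0,0,0,0]'
python3 -c "
from h import *
rep([.5614,.0156,.195])"
```

```text
clock: 7.63
tool_pos: [0.5487, -0.1402, 0.2016]
eef_rot: [0.348, 0.938, -0.004, 0.0]
contact_force: [0.4, -0.5, -2.1]
opening: 0.155
clock: 8.05
tool_pos: [0.5589, -0.01, 0.1971]
eef_rot: [0.431, 0.902, -0.002, -0.004]
contact_force: [0.0, -1.0, -2.2]
opening: 0.151
clock: 8.13
tool_pos: [0.5584, -0.0074, 0.1963]
eef_rot: [0.431, 0.902, -0.001, -0.005]
contact_force: [0.3, 0.2, -2.2]
opening: 0.154
t 8.1333 pos [ 0.5584 -0.0074  0.1963] barline -51.02 tilt fix [-0.38 -0.42  0.  ] F [ 0.3  0.2 -2.2] M [-0.08 -0.02 -0.03] op mm 13.6 q7 0.5
shift [16.  16.8  1.3]
```

```bash
python3 -m creep '[16,17,0,0,0,0,0,0,0,0,0,0,0,0,0,0,0,0]'
python3 - <<'E'
from h import *
rep([.5611,.0153,.175])
from plant import *
d=snapshot('wrist');cv2.imwrite('pics/w7.png',cv2.resize(d['color'][:,:,::-1],(800,600)))
for c in("top","scene"):
    e=snapshot(c);u,v=prj(e,[[.56,.0167,.13]])[0].astype(int)
    cv2.imwrite(f'pics/{c}7.png',cv2.resize(e['color'][v-50:v+50,u-60:u+60,::-1],(720,600),interpolation=cv2.INTER_CUBIC))
rep()
E
```

```text
clock: 8.38
tool_pos: [0.56, 0.0148, 0.1944]
eef_rot: [0.428, 0.904, -0.003, -0.006]
contact_force: [-0.3, -1.6, -2.3]
opening: 0.155
t 8.3833 pos [0.56   0.0148 0.1944] barline -50.72 tilt fix [-0.64 -0.45 -0.  ] F [-0.3 -1.6 -2.3] M [-0.14 -0.01  0.  ] op mm 13.6 q7 0.46
shift [-0.4  1.3 19.4]
t 8.5333 pos [0.5603 0.0152 0.1947] barline -50.81 tilt fix [-0.56 -0.48  0.  ] F [-0.3  0.6 -2. ] M [-0.12 -0.01 -0.03] op mm 13.4 q7 0.46
```

View pics/w7.png

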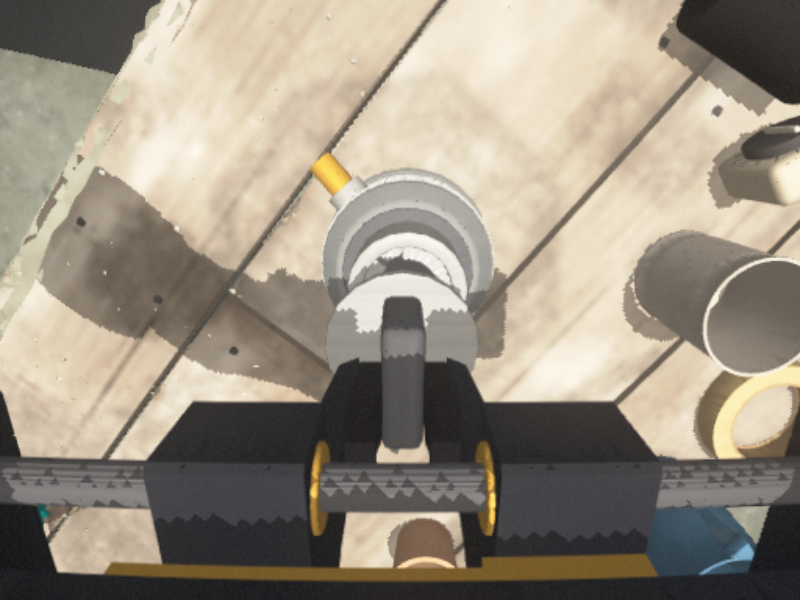

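View pics/scene7.png

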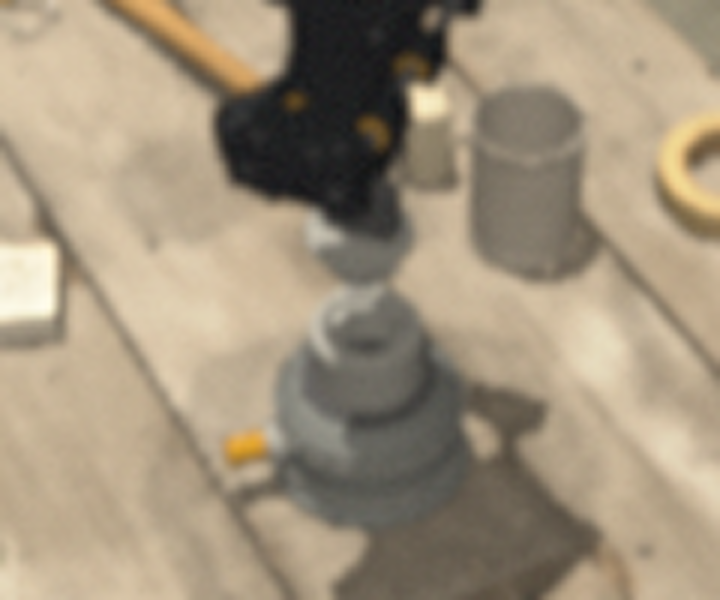

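Run:
```python
from h import *
from plant import *
d=snapshot('wrist');im=d['color']
s=get_state();q=R.from_quat(s["eef_rot"]);tp=np.array(s["tool_pos"])
# intersect with plane in tool frame z = zc (collar top, ahead of TCP)
zc=.0061
def tool(uv):
    c,v=ray(d,uv);c=q.inv().apply(c-tp);v=q.inv().apply(v);return (c+v*(zc-c[2])/v[2])*1000
k=1.5625
for p in((328,340),(477,340),(402.5,272)):print(tool((p[0]/k,p[1]/k)))
cv2.imwrite('pics/w8.png',cv2.resize(im[160:240,200:320,::-1],(720,480),interpolation=cv2.INTER_CUBIC))
```

```text
[  4.26814753 -28.04401722   6.1       ]
[ 4.2928576 29.198546   6.1      ]
[31.24800726  0.55835495  6.1       ]
```

View pics/w8.png

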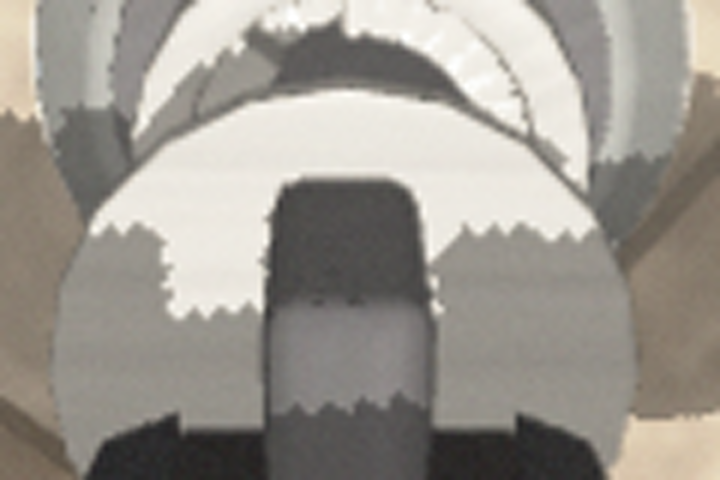

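```bash
python3 -m creep '[-0.5,0.3,10,-0.7,-1.0,0,0,0,12,0,0,0,0,0,10,0,0,0,0,0,0,0,0,0]'
python3 -c "
from h import *
rep([.5608,.0150,.160])"
```

```text
clock: 8.92
tool_pos: [0.5619, 0.0108, 0.1626]
eef_rot: [0.431, 0.902, -0.001, 0.007]
contact_force: [-0.1, 0.6, -1.8]
opening: 0.152
t 8.9167 pos [0.5619 0.0108 0.1626] barline -51.04 tilt fix [0.26 0.73 0.  ] F [-0.1  0.6 -1.8] M [-0.01  0.06  0.03] op mm 13.3 q7 0.44
shift [4.  1.8 2.6]
```

```bash
python3 -m creep '[4,1.8,0,0.1,0.2,0,0,0,0,0,0,0,0,0,0,0,0,0]'
python3 -c "
from h import *
rep([.5608,.0150,.155])
from plant import *
d=snapshot('wrist');cv2.imwrite('pics/w9.png',cv2.resize(d['color'][140:260,180:340,::-1],(800,600),interpolation=cv2.INTER_CUBIC));rep([.5608,.0150,.155])"
```

```text
clock: 9.17
tool_pos: [0.5609, 0.0137, 0.1633]
eef_rot: [0.432, 0.902, -0.001, 0.005]
contact_force: [-0.2, -0.7, -1.6]
opening: 0.152
t 9.1667 pos [0.5609 0.0137 0.1633] barline -51.15 tilt fix [ 0.13  0.54 -0.  ] F [-0.2 -0.7 -1.6] M [-0.1   0.03 -0.05] op mm 13.4 q7 0.44
shift [1.2 0.7 8.2]
t 9.2167 pos [0.5611 0.014  0.1634] barline -51.13 tilt fix [ 0.16  0.54 -0.  ] F [ 0.5  0.5 -1.3] M [-0.04 -0.    0.06] op mm 13.5 q7 0.44
shift [1.1 0.4 8.4]
```

View pics/w9.png

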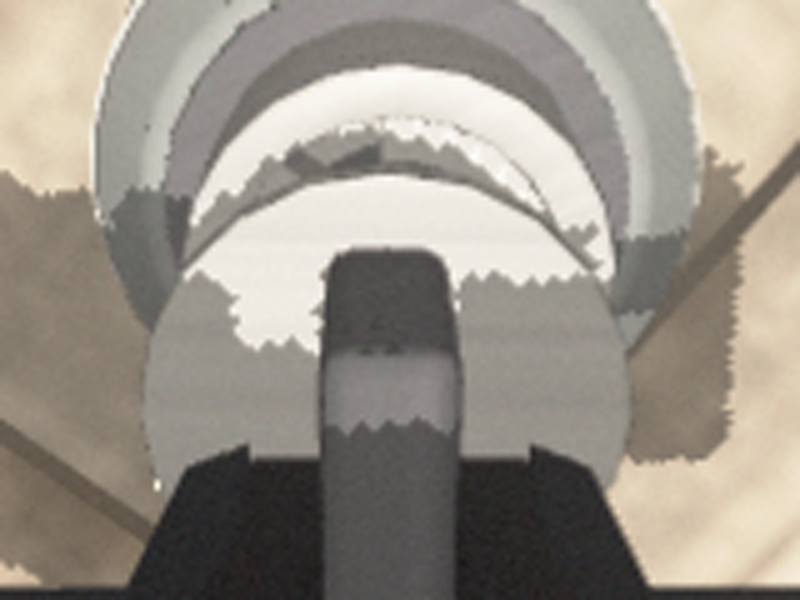

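```bash
cat > ov.py <<'E'
from h import *
from plant import *
def ov(name,pot=(.56,.0167),off=(1.8,.4),box=(180,140,160,120),f=5,hz=.0159):
    d=snapshot('wrist');s=get_state();q=R.from_quat(s["eef_rot"]);tp=np.array(s["tool_pos"])
    u,v,w,h=box;im=cv2.resize(d['color'][v:v+h,u:u+w,::-1],(w*f,h*f),interpolation=cv2.INTER_CUBIC)
    t=np.linspace(0,2*np.pi,120);C=np.c_[np.cos(t),np.sin(t),0*t]
    def dr(P,c):
        p=(prj(d,P)-[u,v]+.5)*f
        cv2.polylines(im,[p.round().astype(np.int32)],True,c,1)
    for r,z,c in((.0325,.112,(0,0,255)),(.024,.112,(0,255,0)),(.06,.06,(255,255,0))): dr(C*r+[*pot,z],c)
    dr(tp+q.apply(C*.03+[off[0]/1000,off[1]/1000,.022-hz]),(255,0,255))
    cv2.imwrite(name,im);np.save("ov.npy",d,allow_pickle=True)
E
python3 -c "
from ov import *
ov('pics/o1.png')"
```

```text
(no output)
```

View pics/o1.png

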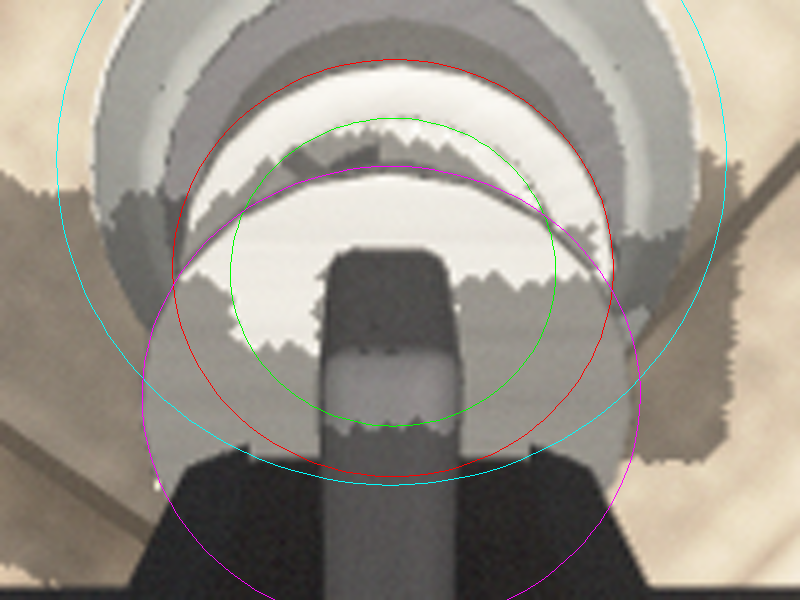

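```bash
python3 -m creep '[1.3,2,0,0,0,0,0,0,0,0,0,0,0,0,0,0,0,0]'
python3 -c "
from ov import *
rep([.5618,.0163,.160])
ov('pics/o2.png',(.5607,.0173),(1.5,-.2))
d=snapshot('scene');c,r=prj(d,[[.56,.017,.12]])[0].astype(int)
cv2.imwrite('pics/s2.png',cv2.resize(d['color'][r-30:r+30,c-35:c+35,::-1],(700,600),interpolation=cv2.INTER_CUBIC))
rep([.5618,.0163,.160])"
```

```text
clock: 9.52
tool_pos: [0.5625, 0.0165, 0.1643]
eef_rot: [0.432, 0.902, -0.0, 0.006]
contact_force: [-0.1, -1.0, -1.6]
opening: 0.151
t 9.5167 pos [0.5625 0.0165 0.1643] barline -51.13 tilt fix [ 0.25  0.6  -0.  ] F [-0.1 -1.  -1.6] M [-0.02  0.07 -0.03] op mm 13.3 q7 0.43
shift [ 0.3 -0.7  4.3]
t 9.6167 pos [0.5625 0.0166 0.1643] barline -51.13 tilt fix [0.26 0.59 0.  ] F [-0.4 -0.9 -1.2] M [-0.06  0.02 -0.01] op mm 13.4 q7 0.43
shift [ 0.2 -0.8  4.3]
```

View pics/o2.png

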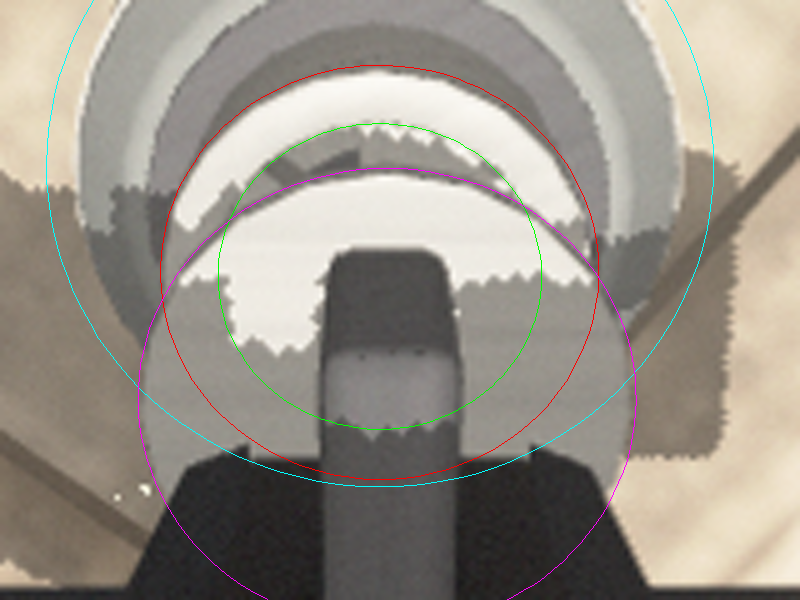

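View pics/s2.png

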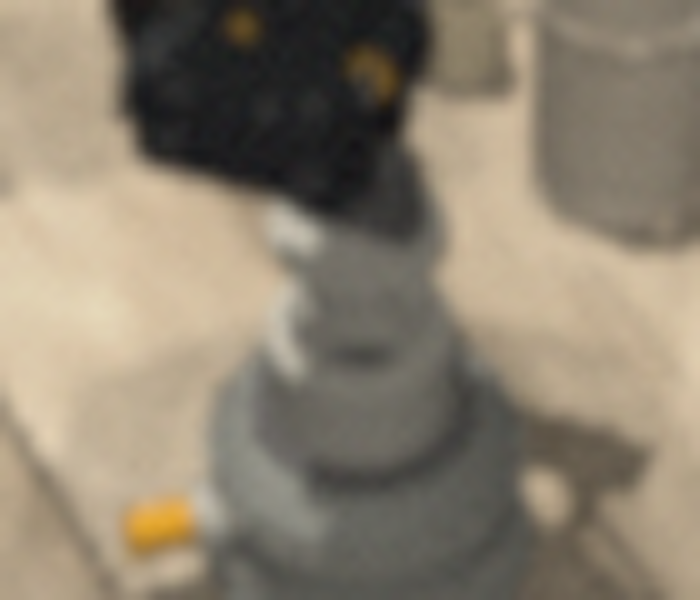

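```bash
python3 -m creep '[0.2,-0.5,5,-0.1,-0.1,0,0,0,4,0,0,0,0,0,0,0,0,0,0,0,0,0,0,0]'
python3 -c "
from ov import *
rep([.5618,.0163,.150])"
```

```text
clock: 9.95
tool_pos: [0.5619, 0.0163, 0.1542]
eef_rot: [0.431, 0.902, 0.0, 0.007]
contact_force: [0.2, -0.2, -1.5]
opening: 0.154
t 9.95 pos [0.5619 0.0163 0.1542] barline -51.12 tilt fix [ 0.35  0.7  -0.  ] F [ 0.2 -0.2 -1.5] M [-0.05  0.04  0.04] op mm 13.6 q7 0.43
shift [ 0.1 -0.1  4.2]
```

```bash
python3 -m creep '[0,0,3,0.1,0.2,0,0,0,2,0,0,0,0,0,0,0,0,0]'
python3 -c "
from ov import *
rep([.5618,.0163,.146])"
```

```text
clock: 10.2
tool_pos: [0.5617, 0.0162, 0.1484]
eef_rot: [0.432, 0.902, -0.0, 0.004]
contact_force: [0.3, -0.3, -0.7]
opening: 0.152
t 10.2 pos [0.5617 0.0162 0.1484] barline -51.13 tilt fix [0.21 0.46 0.  ] F [ 0.3 -0.3 -0.7] M [-0.09 -0.01 -0.04] op mm 13.4 q7 0.43
shift [0.1 0.1 2.4]
```

```bash
python3 -m creep '[0,0,2,0,0,0,0,0,2,0,0,0,0,0,0,0,0,0]'
python3 -c "
from ov import *
rep([.5618,.0163,.1415])"
```

```text
clock: 10.45
tool_pos: [0.5619, 0.0161, 0.1439]
eef_rot: [0.432, 0.902, -0.0, 0.004]
contact_force: [0.0, 0.2, -1.0]
opening: 0.152
t 10.45 pos [0.5619 0.0161 0.1439] barline -51.14 tilt fix [ 0.21  0.46 -0.  ] F [ 0.   0.2 -1. ] M [-0.02  0.06  0.01] op mm 13.4 q7 0.43
shift [0.2 0.  2.4]
```

```bash
python3 -m creep '[0,0,1.5,0,0,0,0,0,1,0,0,0,0,0,0,0,0,0]'
python3 -c "
from ov import *
rep([.5618,.0163,.1415])"
```

```text
clock: 10.7
tool_pos: [0.5621, 0.0161, 0.1414]
eef_rot: [0.432, 0.902, 0.0, 0.005]
contact_force: [-0.6, 0.2, -0.5]
opening: 0.146
t 10.7 pos [0.5621 0.0161 0.1414] barline -51.14 tilt fix [0.23 0.48 0.  ] F [-0.6  0.2 -0.5] M [-0.05  0.07  0.  ] op mm 12.8 q7 0.43
shift [ 0.3 -0.1 -0.1]
```

```bash
python3 -m creep '[0,0,1,0,0,0,0,0,0,0,0,0]'
python3 -c "
from ov import *
rep([.5618,.0163,.1415])"; python3 -m creep '[0,0,1,0,0,0,0,0,0.5,0,0,0]'
python3 -c "
from ov import *
rep([.5618,.0163,.1415])"
```

```text
clock: 10.87
tool_pos: [0.5624, 0.0161, 0.1414]
eef_rot: [0.432, 0.902, 0.0, 0.005]
contact_force: [-0.7, 0.3, -0.8]
opening: 0.158
t 10.8667 pos [0.5624 0.0161 0.1414] barline -51.14 tilt fix [ 0.27  0.52 -0.  ] F [-0.7  0.3 -0.8] M [-0.05  0.32 -0.01] op mm 13.9 q7 0.43
shift [ 0.5 -0.4 -0.1]
clock: 11.03
tool_pos: [0.5628, 0.0163, 0.1411]
eef_rot: [0.432, 0.902, 0.001, 0.006]
contact_force: [-2.8, -0.6, 4.8]
opening: 0.153
t 11.0333 pos [0.5628 0.0163 0.1411] barline -51.14 tilt fix [ 0.33  0.56 -0.  ] F [-2.8 -0.6  4.8] M [-0.05  0.51  0.01] op mm 13.5 q7 0.43
shift [ 0.7 -0.8 -0.4]
```

```bash
python3 -m creep '[0.4,-0.4,0.5,0,0,-4,0,0,0.7,0,0,-4,0,0,0.7,0,0,-4]'
python3 -c "
from ov import *
rep([.5618,.0163,.1415])"
```

```text
clock: 11.28
tool_pos: [0.5631, 0.0161, 0.1406]
eef_rot: [0.332, 0.943, -0.0, 0.007]
contact_force: [-0.6, -0.8, 0.9]
opening: 0.151
t 11.2833 pos [0.5631 0.0161 0.1406] barline -38.77 tilt fix [0.25 0.77 0.  ] F [-0.6 -0.8  0.9] M [-0.24  0.26  0.06] op mm 13.3 q7 0.58
shift [ 1.1 -0.6 -0.9]
```

```bash
python3 -m creep '[0.8,-0.4,1,0,0,-3,0,0,1,0,0,-3,0,0,1,0,0,-3]'
python3 -c "
from ov import *
rep([.5620,.0165,.1415])"
```

```text
clock: 11.53
tool_pos: [0.5625, 0.0159, 0.1375]
eef_rot: [0.253, 0.967, -0.001, 0.008]
contact_force: [-0.3, 0.1, -1.8]
opening: 0.153
t 11.5333 pos [0.5625 0.0159 0.1375] barline -29.28 tilt fix [0.14 0.86 0.  ] F [-0.3  0.1 -1.8] M [-0.    0.09  0.05] op mm 13.5 q7 0.69
shift [ 0.7  0.3 -4. ]
```

```bash
python3 -m creep '[0.7,0.3,2,0,0.3,0,0,0,2,0,0,0,0,0,0,0,0,0]'
python3 -c "
from ov import *
rep([.5620,.0165,.1415])"
```

```text
clock: 11.78
tool_pos: [0.5619, 0.0163, 0.1324]
eef_rot: [0.254, 0.967, 0.0, 0.004]
contact_force: [-1.4, 0.6, -2.1]
opening: 0.153
t 11.7833 pos [0.5619 0.0163 0.1324] barline -29.37 tilt fix [ 0.15  0.49 -0.  ] F [-1.4  0.6 -2.1] M [-0.01 -0.02 -0.03] op mm 13.4 q7 0.69
shift [-0.1  0.3 -9.1]
```

```bash
python3 -m creep '[0,0,1.5,0,0,0,0,0,1,0,0,0,0,0,0.5,0,0,0]'
python3 -c "
from ov import *
rep([.5620,.0165,.130])"
```

```text
clock: 12.03
tool_pos: [0.5624, 0.0164, 0.1297]
eef_rot: [0.255, 0.967, 0.0, 0.005]
contact_force: [-2.4, 1.2, 7.1]
opening: 0.149
t 12.0333 pos [0.5624 0.0164 0.1297] barline -29.5 tilt fix [ 0.16  0.54 -0.  ] F [-2.4  1.2  7.1] M [-0.05  0.44 -0.  ] op mm 13.1 q7 0.69
shift [ 0.4 -0.1 -0.3]
```

```bash
python3 -m creep '[0.4,0,0.3,0,0,4,0,0,0.6,0,0,5,0,0,0.6,0,0,5]'
python3 -c "
from ov import *
rep([.5618,.0163,.130])"
```

```text
clock: 12.28
tool_pos: [0.5621, 0.017, 0.1293]
eef_rot: [0.375, 0.927, 0.001, 0.005]
contact_force: [-0.8, 0.6, 1.1]
opening: 0.153
t 12.2833 pos [0.5621 0.017  0.1293] barline -43.99 tilt fix [ 0.36  0.49 -0.  ] F [-0.8  0.6  1.1] M [-0.2   0.26 -0.05] op mm 13.5 q7 0.51
shift [-0.3 -0.8 -0.7]
```

```bash
python3 -m creep '[-0.3,-0.6,0.9,0,0,5,0,0,0.9,0,0,5,0,0,0.9,0,0,5]'
python3 -c "
from ov import *
rep([.5614,.0161,.130])"
```

```text
clock: 12.53
tool_pos: [0.5619, 0.0167, 0.1276]
eef_rot: [0.498, 0.867, 0.002, 0.005]
contact_force: [-1.2, 0.3, 2.9]
opening: 0.149
t 12.5333 pos [0.5619 0.0167 0.1276] barline -59.79 tilt fix [0.51 0.4  0.  ] F [-1.2  0.3  2.9] M [-0.19  0.32 -0.  ] op mm 13.1 q7 0.32
shift [-0.2 -0.7 -2.4]
```

```bash
python3 -m creep '[-0.2,-0.5,0.9,0.3,0,5,0,0,0.9,0,0,5,0,0,0.9,0,0,5]'
python3 -c "
from ov import *
rep([.5609,.0159,.130])"
```

```text
clock: 12.78
tool_pos: [0.5617, 0.0165, 0.1259]
eef_rot: [0.613, 0.79, 0.001, 0.004]
contact_force: [-1.3, -0.6, 2.2]
opening: 0.149
t 12.7833 pos [0.5617 0.0165 0.1259] barline -75.58 tilt fix [ 0.35  0.34 -0.  ] F [-1.3 -0.6  2.2] M [-0.23  0.31  0.06] op mm 13.2 q7 0.14
shift [-0.4 -0.9 -4.1]
```

```bash
python3 -m creep '[-0.3,-0.5,0.9,0.2,-0.1,5,0,0,0.9,0,0,5,0,0,0.9,0,0,4]'
python3 -c "
from ov import *
rep([.5606,.0158,.130])"
```

```text
clock: 13.03
tool_pos: [0.5615, 0.0162, 0.1242]
eef_rot: [0.709, 0.705, -0.001, 0.004]
contact_force: [-2.6, -1.3, 7.7]
opening: 0.15
t 13.0333 pos [0.5615 0.0162 0.1242] barline -90.36 tilt fix [ 0.3  0.4 -0. ] F [-2.6 -1.3  7.7] M [-0.24  0.76  0.04] op mm 13.2 q7 -0.03
shift [-0.5 -0.8 -5.8]
```

```bash
python3 -m creep '[-0.2,-0.3,0.3,0,0,4,0,0,0.6,0,0,4]'
python3 -c "
from ov import *
rep([.5606,.0158,.130])"
```

```text
clock: 13.2
tool_pos: [0.5607, 0.0162, 0.124]
eef_rot: [0.759, 0.651, -0.001, 0.004]
contact_force: [-0.5, -1.0, 6.8]
opening: 0.15
t 13.2 pos [0.5607 0.0162 0.124 ] barline -98.75 tilt fix [0.33 0.37 0.  ] F [-0.5 -1.   6.8] M [-0.19  0.39  0.09] op mm 13.2 q7 -0.13
shift [-0.5  0.  -6. ]
```

```bash
python3 -m creep '[0,0,0.4,0,0,4,0,0,0.5,0,0,3]'
python3 -c "
from ov import *
rep([.5606,.0158,.130])"
```

```text
clock: 13.37
tool_pos: [0.5604, 0.0162, 0.1241]
eef_rot: [0.799, 0.601, -0.0, 0.004]
contact_force: [-0.7, -0.2, 1.9]
opening: 0.154
t 13.3667 pos [0.5604 0.0162 0.1241] barline -106.13 tilt fix [ 0.39  0.34 -0.  ] F [-0.7 -0.2  1.9] M [-0.14  0.32  0.09] op mm 13.5 q7 -0.21
shift [-0.4  0.4 -5.9]
```

Run:
```python
from ov import *
d=snapshot('wrist');cv2.imwrite('pics/w10.png',cv2.resize(d['color'][:,:,::-1],(800,600)))
d=snapshot('scene');c,r=prj(d,[[.56,.017,.12]])[0].astype(int)
cv2.imwrite('pics/s10.png',cv2.resize(d['color'][r-30:r+30,c-35:c+35,::-1],(700,600),interpolation=cv2.INTER_CUBIC))
rep()
```

```text
t 13.4667 pos [0.5604 0.0163 0.124 ] barline -105.96 tilt fix [ 0.38  0.35 -0.  ] F [-2.3 -0.4  5.2] M [-0.2   0.46 -0.02] op mm 13.2 q7 -0.21
```

View pics/w10.png

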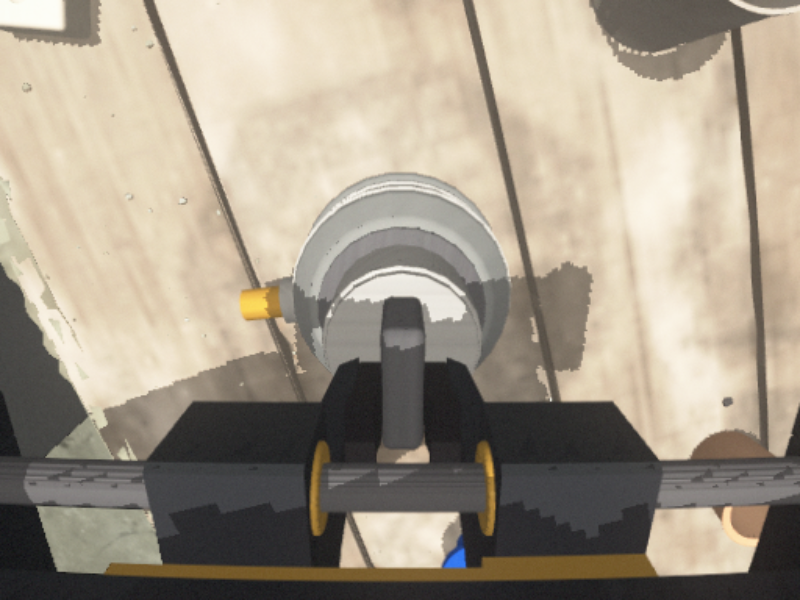

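View pics/s10.png

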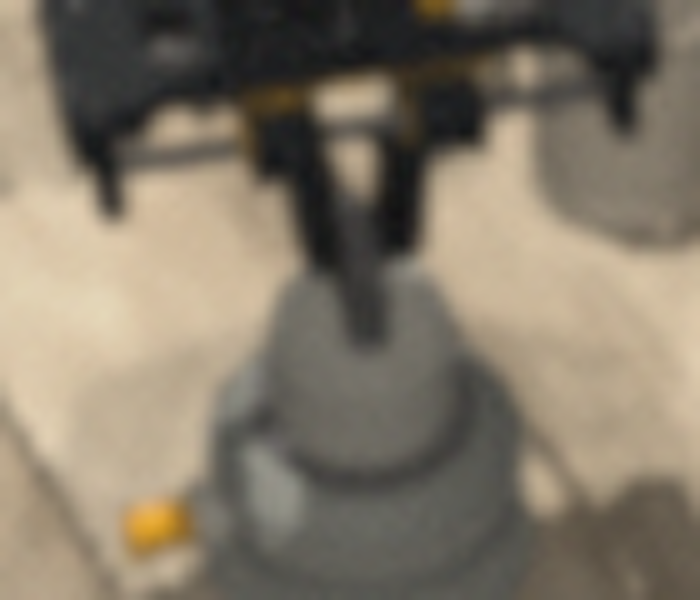

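```bash
python3 -m creep '[0,0,-0.3,0,0,0,0,0,0,0,0,0]'; python3 -m creep '[0,0,0,0,0,0,0,0,0,0,0,0,0,0,0,0,0,0,0,0,0,0,0,0]' 60
python3 -c "
from ov import *
rep()"
```

```text
clock: 13.63
tool_pos: [0.5604, 0.0163, 0.1243]
eef_rot: [0.798, 0.603, -0.0, 0.005]
contact_force: [0.4, -0.2, -1.1]
opening: 0.151
clock: 13.97
tool_pos: [0.5613, 0.017, 0.1242]
eef_rot: [0.797, 0.604, 0.001, 0.005]
contact_force: [0.2, -0.2, -0.7]
opening: 0.431
t 13.9667 pos [0.5613 0.017  0.1242] barline -105.64 tilt fix [0.47 0.28 0.  ] F [ 0.2 -0.2 -0.7] M [-0.05  0.08  0.01] op mm 38.0 q7 -0.21
```

```bash
python3 -m creep '[0,0,0,0,0,0,0,0,-10,0,0,0,0,0,-20,0,0,0,0,0,-30,0,0,0,0,0,-30,0,0,0]' 60;  python3 -m creep '[0,0,-30,0,0,0,-30,0,0,0,0,0,-30,0,0,0,0,0,0,0,0,0,0,0]'
python3 - <<'E'
from ov import *
rep()
d=snapshot('wrist');cv2.imwrite('pics/w11.png',cv2.resize(d['color'][:,:,::-1],(800,600)))
np.save("w11.npy",d,allow_pickle=True)
d=snapshot('scene');c,r=prj(d,[[.56,.017,.12]])[0].astype(int)
cv2.imwrite('pics/s11.png',cv2.resize(d['color'][r-60:r+60,c-70:c+70,::-1],(700,600),interpolation=cv2.INTER_CUBIC))
E
```

```text
clock: 14.38
tool_pos: [0.5564, 0.0177, 0.2128]
eef_rot: [0.797, 0.605, -0.005, 0.001]
contact_force: [1.5, 0.1, 0.1]
opening: 0.68
clock: 14.72
tool_pos: [0.5453, -0.0395, 0.2551]
eef_rot: [0.795, 0.607, 0.002, 0.006]
contact_force: [-0.2, -0.3, -1.1]
opening: 0.683
t 14.7167 pos [ 0.5453 -0.0395  0.2551] barline -105.29 tilt fix [ 0.67  0.19 -0.  ] F [-0.2 -0.3 -1.1] M [-0.11  0.09  0.04] op mm 60.2 q7 -0.14
```

View pics/w11.png

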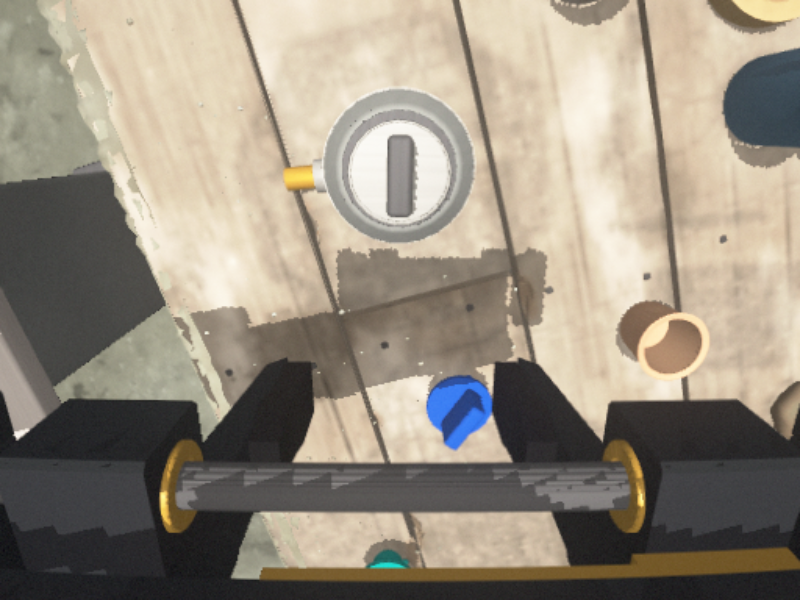

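View pics/s11.png

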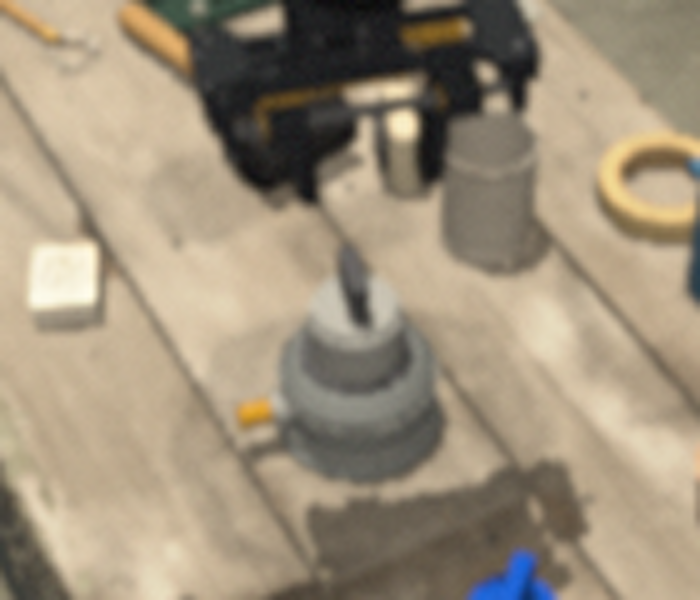

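The wrist view shows the plug at (400,175), with its collar concentric on the rim and the bar at the angle I left it. The scene view shows no gap under the collar. The bystanders and look-alikes look untouched, and the gripper is clear.

```bash
python3 -c "
from plant import *
print(finish_job(), get_state()['clock'])"
```

```text
the job is handed in; nothing more can be done
the job is handed in; nothing more can be done
```

The slip pot is closed: the steel plug is screwed in with its collar home on the rim. The job was handed in at about 15 s of the 64 s allowed.

- **Seating:** I set the plug upright on the inside lip, with its lugs about 25° clockwise of the entries. Backing it off anticlockwise under light pressure, about 7 N at most, it dropped 11.6 mm through the entries (11.4 mm expected).
- **Screwing in:** I then turned it about 77° clockwise. It went down 5.7 mm, against 6 mm nominal, and stayed level over the last 15° or so. At the end the grip point was about 28 mm above the rim, which is the height given for home.
- **Forces:** The highest vertical force I read was about 8 N, far below the 70 N limit.
- **Last checks:** After release, the wrist and scene pictures show the collar concentric on the rim with no gap. The bar is still at the angle I left it, and the plaster block, cup and blue look-alike appear where they were. The timer was in shadow under the gripper and the turquoise look-alike showed only partly, so I could not check those two as closely. I never moved near either with anything low.
- **Correction on the way:** My first estimate of the plug and pot centres was off by about 1–2 mm. I corrected it from a picture overlay before lowering the plug.

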